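# Draw out the hot griddle's drip tray with a wire hook

### The job

The griddle is hot and its greasy drip tray has slid too far back under the front ledge to be gripped. Take the wire hook from the cork mat, reach under the ledge, find the tray's stiff pull eye by feel and catch it, draw the tray gently out to its front stop, then unhook and lay the hook flat back on the mat. Never force anything with the hook (stay well under 20 N), keep your hand off the griddle and its tray, and leave the bottle, the jar and the bowl where they stand.

Things in the scene. Friction and masses are not known exactly. Their poses are not given: they have to be found in the camera images.
- griddle: steel worktop griddle with black cast plate, 250 mm wide, 215 mm deep, about 165 mm high, fixed, hot. Origin on the worktop straight below the middle of its front ledge (the fascia); +x points into the griddle (away from the robot), +y to its left. Two knobs stick 20 mm out of the fascia at y = -84 and +84 mm, 95 mm above the worktop.
- ledge_edge (a point): middle of the lower front edge of the ledge, 58 mm above the worktop; the ledge is 16 mm thick. Below and behind it is the open bay of the drip tray: its ceiling is 72 mm above the worktop and its inner side walls are at the griddle's y = -115 and +115 mm.
- drip_tray (a joint): how far the drip tray is drawn out toward the griddle's -x, in m: 0 fully in, 0.100 at its stop; stays where it is left. Runners gummy with fat: about 5 N moves it at a creep, plus about 1 N for every cm/s. Aluminium tray 210 mm wide; its front wall spans 13 to 48 mm above the worktop, its face about 4 mm behind the eye's pivot.
- eye_pivot_home (a point): fixed point on the griddle's middle plane, 75 mm behind the ledge's front edge, 40 mm above the worktop: where the upright pivot of the tray's pull eye is when the tray is fully in. The pivot moves with the tray toward the griddle's -x by the value of joint drip_tray. The eye may be askew: swung about this pivot to either side by up to 0.9 rad from straight ahead (griddle's -x).
- eye_straight_home (a point): where the centre of the eye's ring would be with the tray fully in and the eye straight: 38 mm in front of the pivot, level with it. Ring of 5 mm wire, 21 mm clear inside, standing upright on a stem from the pivot, so its hole faces sideways (griddle's y when straight). Mostly hidden under the ledge, true angle not measured; seized with burnt fat: under 20 N does not turn it.
- hook: hand hook, 215 mm long, 0.14 kg. Origin in the middle of its dark wood handle (96 mm long, 20 mm wide across its y, 26 mm high, lying on the mat); +x along the tool to the hook, +z up as it lies. A 6 mm steel rod leaves the handle at x = +48 mm on the handle's axis and at x = +165 mm bends square to -y (to the right, looking along +x from above), ending at x = +163, y = -30 mm.
- hook_tip (a point): end of the hook's bent part, on the wire's axis, at x = +163, y = -30, z = 0 mm from the hook's origin; same axes as the hook.
- mat: cork mat, 240 x 75 x 5 mm, fixed to the worktop; origin at the centre of its underside, +x along its length.
- oil_bottle: clear glass bottle with red cap, 83 mm across, 301 mm high; origin at the centre of its underside; leave alone.
- spice_jar: small glass spice jar with yellow cap, 45 mm across, 100 mm high; origin at the centre of its underside; leave alone.
- sauce_bowl: small white china bowl, 85 mm across, 40 mm high; origin at the centre of its underside; leave alone.

How it is judged:
By the outcome, as a careful person would: the job done as asked, in the order asked, and still so for the second after the job is handed in, with the robot touching nothing.
It also fails if it takes over 72 s, if anything falls off the work surface, if the arm or the gripper's body presses on something with over 40 N, if the wrist force passes 120 N, or if a joint passes its speed limit or range.

### The arm

A 6-joint arm with a two-finger parallel gripper is mounted at the origin on a cart in front of the work surface, level with it; the furniture and walls round the work are solid. World frame = base frame: x ahead of the robot, y to its left, z up, the work surface at z = 0. Lengths are in m, angles in rad, forces in N, time in s.
With the tool pointing down it reaches from about 0.2 to 0.875 m from the base axis. Payload 3.4 kg.
Tool frame: the origin (TCP) lies between the finger pads; the fingertips stand 25 mm ahead of it and the grasp point (between the pads) lies 6 mm ahead of it (r.nose_length is the z of the fingertips in the tool frame, in m); z points along the fingers, x is the direction in which the jaws open and shut, and the axes are right-handed (so a half turn about z gives the same grasp; the last joint's range is limited). The gripper opens to 94 mm and grips with 3 to 60 N. Pads are 16 mm wide; open, the fingers measure 119 mm over their backs; the gripper's body (75 mm by 177 mm) begins 78 mm behind the grasp point.
Start: joints at [1.063, 0.276, 1.505, -0, 1.361, -0.121], TCP at [0.217, 0.533, 0.23] pointing down, gripper open.
Joint ranges: [-2.89, 2.89], [-0.75, 2.08], [0.22, 2.7], [-1.18, 4.32], [0.11, 2.71], [-2.7, 2.7]. Speed limits (rad/s): [2.57, 2.57, 3.14, 3.14, 3.14, 3.14].

### API

Orientations are given as a unit quaternion [w, x, y, z].
In Python, from plant import r, gripper_to, inverse_kinematics, vision, models, telemetry gives the robot as it stands. Calls block until the motion is done:
- r.move_to(position, orientation): joint-space move of the TCP to a pose.
- r.move_l(position, rot=None, vel=0.15, guard=None): straight line of the TCP; rot=None keeps the orientation; vel is the mean speed in m/s. With guard (N) it stops when the force on the tool has changed by that much, and returns True; else False.
- r.movej(angles): joint-space move.
- gripper_to(opening, f_grip=None): finger opening in m; f_grip is the grip in N (None keeps the last); returns when the fingers have stopped.
- r.hold(seconds).
- inverse_kinematics(position, orientation): joint angles nearest the present ones, or None.
- vision.snapshot(name): name is "side" or "top" or "wrist"; returns the picture (384x512x3 uint8, red, green, blue); there is no depth.
- vision.get_calibration(name): a dict with "fx", "fy", "cx", "cy" (pixels), "position" and "orientation" of the camera in the world. Camera axes: x right, y down, z forward; pixel columns grow to the right and rows downward; lengths in m; the calibration is good to about 2 mm. The wrist camera is an equidistant fisheye: a pixel r from the principal point sees the ray r / f radians off the axis. A picture is of the moment at which its call begins: read the wrist's pose just before it. get_calibration takes no time and is no camera call; for the wrist camera it gives the pose at the moment of the call.
A pose or a line that the arm cannot do raises r.PlanningError and nothing moves.
- r.sign_off(): hands the job in, once; it reports no verdict.
Trained networks look in the newest picture that a camera, given by its name, has taken for a name from the list of things; names that differ only in an ending like _2 or _b are one class to them, and where a whole thing is asked for, a point or a joint stands for the part that bears it (a point fixed in the world has none). Each returns a list of dicts, best first, with "score" (0 to 1); they miss things now and then, are a little off and sometimes report something else, mostly with a low value. They report only what shows in the picture. A call takes as long as a camera call.
- models.boxes_of(thing, camera): "at" ([x, y, z] in m, in world coordinates, good to about 4 mm: the middle of the surface that is visible of it).
- models.regions_of(thing, camera): "pixels" (384x512 bool, what is visible of it).
- models.mark_of(thing, camera): "at" ([x, y, z] in m, in world coordinates, good to about 4 mm: a listed point, or the origin of a listed thing).
Readings, each from a call of its own:
- telemetry.current_t(): time.
- telemetry.current_joints(): joint angles.
- telemetry.current_dq(): joint speeds.
- telemetry.current_joint_efforts(): joint torques, N m.
- telemetry.current_ee_pos(): TCP position.
- telemetry.current_tool_rot(): TCP orientation.
- telemetry.current_wrist_force(): force on the tool from outside, world axes, zero at the start.
- telemetry.current_torque(): the same for the moment, N m.
- telemetry.current_opening(): finger opening in m.
Only numpy, scipy, OpenCV 4.12 (cv2) and the standard library are available. Lean on these libraries where they do the work, as an engineer would, in place of code of your own. Each camera call takes 0.05 s, during which the arm holds its last target.

## Working session

There is one attempt and no reset: what is moved stays moved. The work goes in short steps, each a Python script; the robot and the scene stay as the last script left them, time stands still between calls to the robot, and variables do not carry over. Pictures are saved under pics/ and viewed, and the job is handed in when it is done.

```bash
ls; mkdir -p pics; python3 - <<'E'
from plant import r, gripper_to, inverse_kinematics, vision, models, telemetry
import cv2
for c in ["side","top","wrist"]:
    im=vision.snapshot(c); cv2.imwrite(f"pics/a_{c}.png",im[:,:,::-1])
    k=vision.get_calibration(c); print(c,k)
    for n in ["griddle","ledge_edge","drip_tray","eye_pivot_home","eye_straight_home","hook","hook_tip","mat","oil_bottle","spice_jar","sauce_bowl"]:
        for f in (models.mark_of,):
            try:
                o=f(n,c); print(c,n,[( [round(float(v),3) for v in d["at"]],round(float(d["score"]),2)) for d in o[:2]])
            except Exception as e: print(c,n,e)
print(telemetry.current_t(), r.nose_length)
E
```

```text
pics
side {'fx': 458.15238871273266, 'fy': 458.15238871273266, 'cx': 248.30508790577653, 'cy': 184.69757967805361, 'position': array([ 0.00775789, -0.53979788,  0.48776224]), 'orientation': array([-0.51907202,  0.79352379, -0.27116686,  0.16538671])}
side griddle []
side ledge_edge [([0.586, 0.225, 0.054], 0.7)]
side drip_tray it knows: eye_pivot_home, eye_straight_home, griddle, hook, hook_tip, ledge_edge, mat, oil_bottle, sauce_bowl, spice_jar
side eye_pivot_home [([0.653, 0.262, 0.04], 0.95)]
side eye_straight_home [([0.619, 0.242, 0.037], 0.75)]
side hook [([0.427, 0.409, 0.017], 0.7), ([0.454, 0.463, -0.002], 0.46)]
side hook_tip [([0.523, 0.538, 0.018], 0.78), ([0.568, -0.002, -0.001], 0.7)]
side mat [([0.452, 0.462, 0.001], 0.85)]
side oil_bottle [([0.752, 0.028, 0.001], 0.97)]
side spice_jar []
side sauce_bowl [([0.569, -0.004, 0.001], 0.87)]
top {'fx': 429.1212285275804, 'fy': 429.1212285275804, 'cx': 260.0695043881486, 'cy': 198.27855453250973, 'position': array([0.37176447, 0.23788944, 1.01879312]), 'orientation': array([-0.08390809,  0.71637063, -0.68848419,  0.07590828])
[... 534 characters left out ...]
bowl [([0.565, -0.003, 0.0], 0.78)]
wrist {'fx': 297.3186396354542, 'fy': 297.3186396354542, 'cx': 256.63652871934624, 'cy': 188.3725620050385, 'position': array([0.14028514, 0.56412316, 0.3849908 ]), 'orientation': array([0.11838632, 0.8213094 , 0.55238898, 0.0793849 ])}
wrist griddle []
wrist ledge_edge []
wrist drip_tray it knows: eye_pivot_home, eye_straight_home, griddle, hook, hook_tip, ledge_edge, mat, oil_bottle, sauce_bowl, spice_jar
wrist eye_pivot_home []
wrist eye_straight_home []
wrist hook []
wrist hook_tip [([0.526, 0.541, 0.017], 0.41)]
wrist mat [([0.455, 0.458, -0.001], 0.92)]
wrist oil_bottle [([0.526, 0.544, 0.016], 0.58)]
wrist spice_jar []
wrist sauce_bowl []
1.65 0.025
```

View pics/a_side.png

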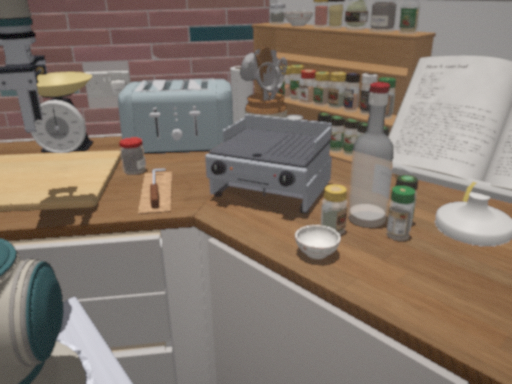

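View pics/a_top.png

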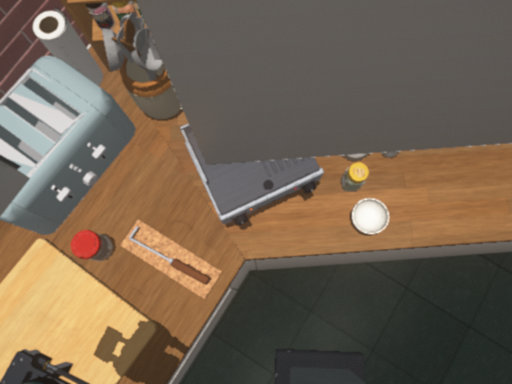

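View pics/a_wrist.png

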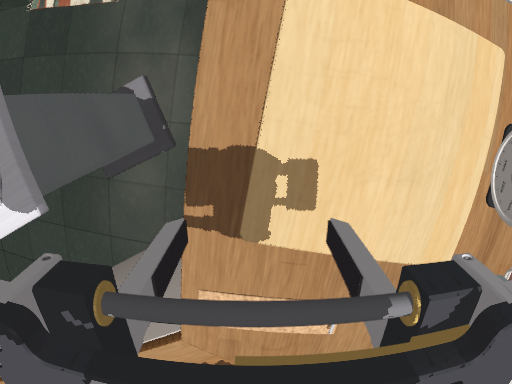

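```bash
python3 - <<'E'
from plant import r, gripper_to, inverse_kinematics, vision, models, telemetry
import cv2,numpy as np
from scipy.spatial.transform import Rotation as R
im=cv2.imread("pics/a_side.png")[100:215,120:350]; cv2.imwrite("pics/a_sidez.png",cv2.resize(im,None,fx=3.4,fy=3.4,interpolation=cv2.INTER_CUBIC))
im=cv2.imread("pics/a_top.png")[110:310,90:360]; cv2.imwrite("pics/a_topz.png",cv2.resize(im,None,fx=2.9,fy=2.9,interpolation=cv2.INTER_CUBIC))
k=vision.get_calibration("wrist")
q=telemetry.current_tool_rot(); p=telemetry.current_ee_pos()
T=R.from_quat(q,scalar_first=True); C=R.from_quat(k["orientation"],scalar_first=True)
print(T.as_matrix()); print("cam in tool",T.inv().apply(k["position"]-p)); print((T.inv()*C).as_matrix())
E
```

```text
[[ 3.77218750e-01  9.26124189e-01  3.90892605e-05]
 [ 9.26124184e-01 -3.77218752e-01  9.22945860e-05]
 [ 1.00221451e-04  1.38626118e-06 -9.99999995e-01]]
cam in tool [ 0.00033486 -0.08288143 -0.1544954 ]
[[ 9.99999871e-01  2.33586447e-04 -4.49959811e-04]
 [-9.71323103e-05  9.59366079e-01  2.82164345e-01]
 [ 4.97585946e-04 -2.82164265e-01  9.59365978e-01]]
```

View pics/a_sidez.png

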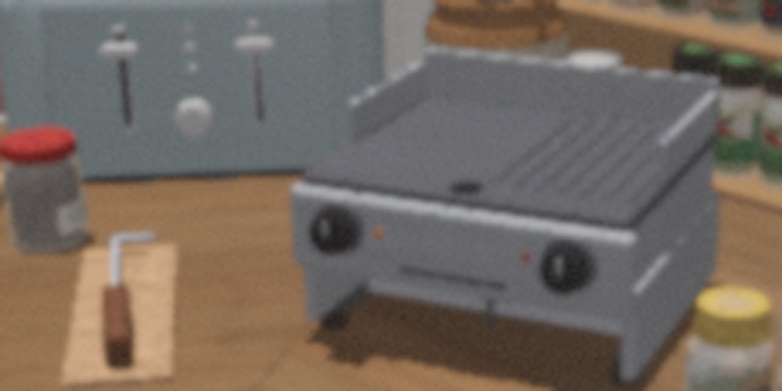

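View pics/a_topz.png

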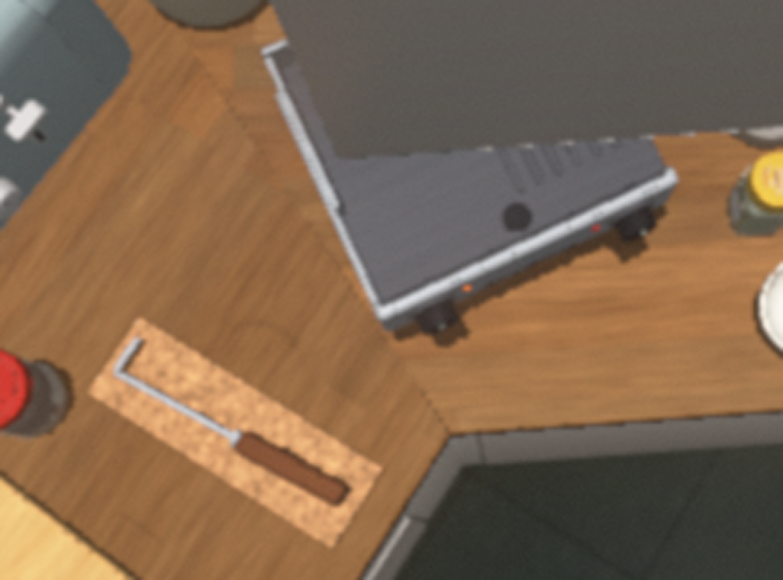

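```bash
cat > h.py <<'E'
from plant import r, gripper_to, inverse_kinematics, vision, models, telemetry
import cv2,numpy as np
from scipy.spatial.transform import Rotation as R
G0=np.array([0.587,0.2255,0]); GY=0.505
def Gr(p): # griddle->world
    return G0+R.from_euler('z',GY).apply(p)
def Gi(p): return R.from_euler('z',-GY).apply(np.asarray(p)-G0)
def proj(c,P,k=None):
    k=k or vision.get_calibration(c)
    p=R.from_quat(k["orientation"],scalar_first=True).inv().apply(np.atleast_2d(P)-k["position"])
    if c=="wrist":
        th=np.arctan2(np.hypot(p[:,0],p[:,1]),p[:,2]); n=np.hypot(p[:,0],p[:,1])
        return np.c_[k["cx"]+k["fx"]*th*p[:,0]/n,k["cy"]+k["fy"]*th*p[:,1]/n]
    return np.c_[k["cx"]+k["fx"]*p[:,0]/p[:,2],k["cy"]+k["fy"]*p[:,1]/p[:,2]]
def lookrot(az,al,sgn=1):
    # tool z horizontal azimuth az, pitched down al; tool -y downwards if sgn=1
    z=np.array([np.cos(az)*np.cos(al),np.sin(az)*np.cos(al),-np.sin(al)])
    up=np.array([0,0,1.]); y=up-z*(up@z); y/=np.linalg.norm(y); y*=sgn
    x=np.cross(y,z)
    return R.from_matrix(np.c_[x,y,z])
E
python3 - <<'E'
from h import *
S=[[0,0,.058],[0,.125,.058],[0,-.125,.058],[.037,0,.04],[.037,0,.0245],[.037,0,.0555],[.075,0,.04],[-.02,.084,.095],[-.02,-.084,.095]]
for c in("side","top"):print(c,proj(c,[Gr(s) for s in S]).round(0).tolist())
ring=Gr([.037,0,.04])
for sgn in(1,-1):
 for al in np.radians([20,30,40,50,60]):
  for daz in np.radians([-75,-60,-45,-30,-15,0,15,30]):
   for d in (.12,.16,.2,.24):
    for z in(.11,.13,.15,.18):
     az=GY+daz
     p=ring-d*np.array([np.cos(az),np.sin(az),0]); p[2]=z
     Q=lookrot(az,al,sgn)
     try: j=inverse_kinematics(p,Q.as_quat(scalar_first=True))
     except Exception as e: j=None
     if j is not None:
      cam=p+Q.apply([0,-.083,-.1545])
      if cam[2]<.2: print(sgn,np.degrees([al,daz]).round(),d,z,cam.round(3),np.round(j,2))
E
```

```text
side [[253.0, 186.0], [205.0, 178.0], [305.0, 194.0], [259.0, 187.0], [259.0, 193.0], [259.0, 181.0], [265.0, 181.0], [215.0, 169.0], [284.0, 179.0]]
top [[272.0, 201.0], [223.0, 225.0], [320.0, 178.0], [265.0, 189.0], [265.0, 191.0], [265.0, 188.0], [258.0, 175.0], [242.0, 222.0], [310.0, 189.0]]
1 [ 20. -75.] 0.12 0.13 [0.416 0.455 0.105] [ 0.99  0.72  1.71 -1.18  1.45  0.87]
1 [ 20. -75.] 0.12 0.15 [0.416 0.455 0.125] [ 0.99  0.69  1.7  -1.17  1.46  0.83]
1 [ 20. -75.] 0.12 0.18 [0.416 0.455 0.155] [ 0.99  0.65  1.68 -1.17  1.49  0.78]
1 [ 20. -75.] 0.16 0.11 [0.388 0.484 0.085] [ 1.05  0.76  1.68 -1.14  1.48  0.89]
1 [ 20. -75.] 0.16 0.13 [0.388 0.484 0.105] [ 1.05  0.73  1.67 -1.13  1.49  0.86]
1 [ 20. -75.] 0.16 0.15 [0.388 0.484 0.125] [ 1.05  0.7   1.66 -1.13  1.51  0.83]
1 [ 20. -75.] 0.16 0.18 [0.388 0.484 0.155] [ 1.05  0.66  1.64 -1.13  1.53  0.78]
1 [ 20. -75.] 0.2 0.11 [0.36  0.512 0.085] [ 1.1   0.77  1.64 -1.09  1.52  0.89]
1 [ 20. -75.] 0.2 0.13 [0.36  0.512 0.105] [ 1.1   0.74  1.63 -1.09  1.54  0.86]
1 [ 20. -75.] 0.2 0.15 [0.36  0.512 0.125] [ 1.1   0.72  1.62 -1.
[... 18745 characters left out ...]
75] [-0.54  0.12  2.37  1.08  0.78  2.55]
1 [50. 15.] 0.24 0.13 [ 0.329 -0.036  0.195] [-0.54  0.08  2.34  1.02  0.82  2.64]
1 [50. 30.] 0.12 0.11 [0.473 0.001 0.175] [-0.3   0.31  2.08  0.99  0.84  2.67]
1 [50. 30.] 0.16 0.11 [ 0.453 -0.033  0.175] [-0.39  0.29  2.11  0.96  0.89  2.61]
1 [50. 30.] 0.16 0.13 [ 0.453 -0.033  0.195] [-0.39  0.26  2.08  0.92  0.92  2.67]
1 [50. 30.] 0.2 0.11 [ 0.432 -0.067  0.175] [-0.48  0.28  2.13  0.92  0.94  2.55]
1 [50. 30.] 0.2 0.13 [ 0.432 -0.067  0.195] [-0.48  0.24  2.1   0.89  0.97  2.61]
1 [50. 30.] 0.24 0.11 [ 0.411 -0.102  0.175] [-0.58  0.27  2.14  0.88  0.98  2.5 ]
1 [50. 30.] 0.24 0.13 [ 0.411 -0.102  0.195] [-0.58  0.23  2.12  0.85  1.02  2.55]
```

```bash
python3 - <<'E'
from h import *
ring=Gr([.037,0,.04]); az=GY-np.radians(60); al=np.radians(30)
p=ring-.2*np.array([np.cos(az),np.sin(az),0]); p[2]=.115
Q=lookrot(az,al); 
for z in (.115,.12,.13):
    p[2]=z
    if inverse_kinematics(p,Q.as_quat(scalar_first=True)) is not None: break
print(z)
r.move_to(p,Q.as_quat(scalar_first=True))
k=vision.get_calibration("wrist"); im=vision.snapshot("wrist")
np.save("k1.npy",k,allow_pickle=True)
cv2.imwrite("pics/b_wrist.png",im[:,:,::-1])
print(k["position"],telemetry.current_t())
S=[[0,0,.058],[0,.125,.058],[0,-.125,.058],[.037,0,.04],[.037,0,.0245],[.037,0,.0555],[.075,0,.04]]
print(proj("wrist",[Gr(s) for s in S],k).round(0).tolist())
for n in["ledge_edge","eye_pivot_home","eye_straight_home"]:
    print(n,[(Gi(d["at"]).round(3),round(d["score"],2)) for d in models.mark_of(n,"wrist")[:2]])
E
```

```text
0.12
[0.29826074 0.43789262 0.12657127] 2.9167
[[230.0, 203.0], [290.0, 179.0], [197.0, 215.0], [256.0, 192.0], [256.0, 180.0], [256.0, 203.0], [280.0, 195.0]]
ledge_edge [(array([-0.002,  0.005,  0.06 ]), 0.94)]
eye_pivot_home [(array([ 0.074, -0.002,  0.04 ]), 0.97)]
eye_straight_home [(array([0.038, 0.   , 0.04 ]), 0.62)]
```

View pics/b_wrist.png

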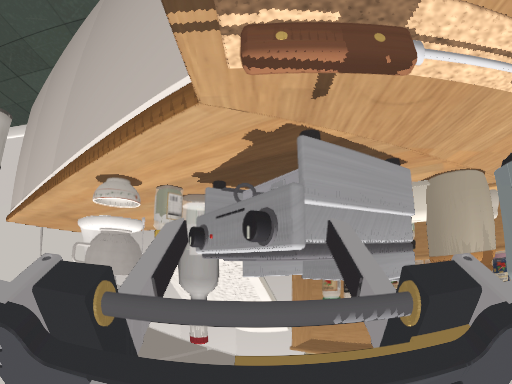

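```bash
python3 - <<'E'
import cv2
im=cv2.imread("pics/b_wrist.png")[150:230,180:310]
cv2.imwrite("pics/b_z.png",cv2.resize(cv2.flip(im,-1),None,fx=6,fy=6,interpolation=cv2.INTER_CUBIC))
E
```

```text
(no output)
```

View pics/b_z.png

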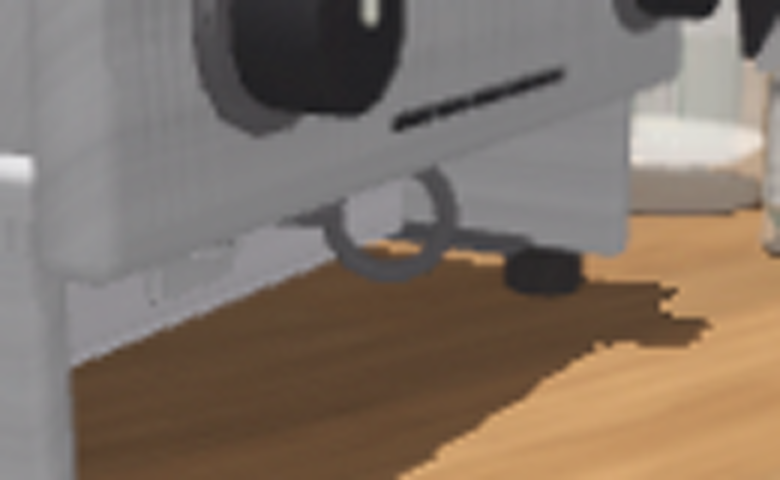

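```bash
python3 - <<'E'
from h import *
k=np.load("k1.npy",allow_pickle=True).item()
im=cv2.imread("pics/b_wrist.png")
outs=[]
def z(uv): return np.c_[(310-uv[:,0]-.5)*6, (230-uv[:,1]-.5)*6]
t=np.linspace(0,2*np.pi,60)
for phi in np.radians([0,10,20,30,40,50]):
    # phi: swing toward -y
    s=np.array([-np.cos(phi),-np.sin(phi),0]); c=np.array([.075,0,.04])+.038*s
    o=[]
    for rad in(.0105,.0155):
        P=c+rad*(np.cos(t)[:,None]*s+np.sin(t)[:,None]*np.array([0,0,1]))
        o.append(z(proj("wrist",np.array([Gr(q) for q in P]),k)))
    print(np.degrees(phi),"c",z(proj("wrist",Gr(c)[None],k)).round(),"outer x",o[1][:,0].min().round(),o[1][:,0].max().round(),"bottom",o[1][:,1].max().round(), "inner bottom",o[0][:,1].max().round())
L=z(proj("wrist",np.array([Gr([0,y,.058]) for y in(.125,0,-.125)]),k)); print("ledge",L.round())
print("worktop corner wall", z(proj("wrist",np.array([Gr([0,y,.058]) for y in(.115,-.115)]),k)).round())
E
```

```text
0.0 c [[322. 227.]] outer x 261.0 385.0 bottom 297.0 inner bottom 274.0
10.0 c [[334. 221.]] outer x 269.0 402.0 bottom 289.0 inner bottom 267.0
20.0 c [[342. 214.]] outer x 274.0 411.0 bottom 282.0 inner bottom 260.0
29.999999999999996 c [[344. 208.]] outer x 276.0 412.0 bottom 274.0 inner bottom 253.0
40.0 c [[341. 202.]] outer x 275.0 407.0 bottom 267.0 inner bottom 246.0
50.0 c [[333. 196.]] outer x 271.0 395.0 bottom 261.0 inner bottom 240.0
ledge [[114. 302.]
 [479. 161.]
 [675.  85.]]
worktop corner wall [[154. 287.]
 [663.  90.]]
```

```bash
python3 - <<'E'
from h import *
k=np.load("k1.npy",allow_pickle=True).item()
def z(uv): return np.c_[(310-uv[:,0]-.5)*6, (230-uv[:,1]-.5)*6].round()
g=lambda L:z(proj("wrist",np.array([Gr(q) for q in L]),k)).tolist()
print("knobs",g([[-.02,.084,.095],[-.02,-.084,.095]]))
print("ledge corners",g([[0,.125,.058],[0,-.125,.058],[0,.125,0.165],[.016,.125,.058]]))
for d in(0,.01,.02,.03): print(d,"tray low edge",g([[.079-d,.105,.013],[.079-d,.05,.013],[.079-d,0,.013],[.079-d,-.105,.013]]))
print("back foot",g([[.19,-.1,.0],[.02,-.1,0]]))
# optimise d,phi
t=np.linspace(0,2*np.pi,90)
best=[]
for dy in(-.004,0,.004):
 for d in np.arange(0,.031,.002):
  for phi in np.radians(np.arange(-52,53,4)):
    s=np.array([-np.cos(phi),-np.sin(phi),0]); c=np.array([.075-d,dy,.04])+.038*s
    P=c+.0155*(np.cos(t)[:,None]*s+np.sin(t)[:,None]*np.array([0,0,1]))
    o=z(proj("wrist",np.array([Gr(q) for q in P]),k))
    e=[o[:,0].min()-323,o[:,0].max()-458,o[:,1].max()-282]
    best.append((np.abs(e).sum(),d,dy,np.degrees(phi),e))
best.sort(key=lambda b:b[0]); 
for b in best[:12]:print(b)
E
python3 - <<'E'
import cv2
im=cv2.imread("pics/b_wrist.png")[130:260,170:330]
cv2.imwrite("pics/b_z2.png",cv2.resize(cv2.flip(im,-1),None,fx=5,fy=4.6,interpolation=cv2.INTER_CUBIC))
E
```

```text
knobs [[371.0, 27.0], [704.0, -39.0]]
ledge corners [[114.0, 302.0], [675.0, 85.0], [103.0, -448.0], [29.0, 288.0]]
0 tray low edge [[-154.0, 453.0], [29.0, 377.0], [165.0, 320.0], [378.0, 231.0]]
0.01 tray low edge [[-115.0, 463.0], [67.0, 384.0], [200.0, 326.0], [410.0, 235.0]]
0.02 tray low edge [[-75.0, 474.0], [106.0, 392.0], [237.0, 332.0], [442.0, 239.0]]
0.03 tray low edge [[-33.0, 485.0], [146.0, 400.0], [275.0, 339.0], [475.0, 243.0]]
back foot [[56.0, 235.0], [565.0, 307.0]]
(np.float64(4.0), np.float64(0.01), -0.004, np.float64(20.0), [np.float64(-2.0), np.float64(1.0), np.float64(1.0)])
(np.float64(4.0), np.float64(0.012), 0, np.float64(28.0), [np.float64(-1.0), np.float64(3.0), np.float64(0.0)])
(np.float64(5.0), np.float64(0.01), -0.004, np.float64(24.000000000000004), [np.float64(-1.0), np.float64(2.0), np.float64(-2.0)])
(np.float64(5.0), np.float64(0.012), 0, np.float64(32.0), [np.float64(-1.0), np.float64(1.0), np.float64(-3.0)])
(np.float64(5.0), np.float64(0.014), 0.004, np.float64(36.0), [np.float64(-3.0), np.float64(-1.0), np.float64(-1.0)])
(np.float64(7.0), np.float64(0.01), -0.004, np.float64(28.0), [np.float64(0.0), np.float64(2.0), np.float64(-5.0)])
(np.float64(7.0), np.float64(0.014), 0.004, np.float64(32.0), [np.float64(-3.0), np.float64(2.0), np.float64(2.0)])
(np.float64(8.0), np.float64(0.01), -0.004, np.float64(16.0), [np.float64(-3.0), np.float64(-1.0), np.float64(4.0)])
(np.float64(8.0), np.float64(0.012), 0, np.float64(24.000000000000004), [np.float64(-2.0), np.float64(3.0), np.float64(3.0)])
(np.float64(8.0), np.float64(0.016), 0.004, np.float64(44.0), [np.float64(2.0), np.float64(-1.0), np.float64(-5.0)])
(np.float64(9.0), np.float64(0.01), -0.004, np.float64(32.0), [np.float64(0.0), np.float64(1.0), np.float64(-8.0)])
(np.float64(9.0), np.float64(0.012), 0, np.float64(36.0), [np.float64(-2.0), np.float64(-1.0), np.float64(-6.0)])
```

View pics/b_z2.png

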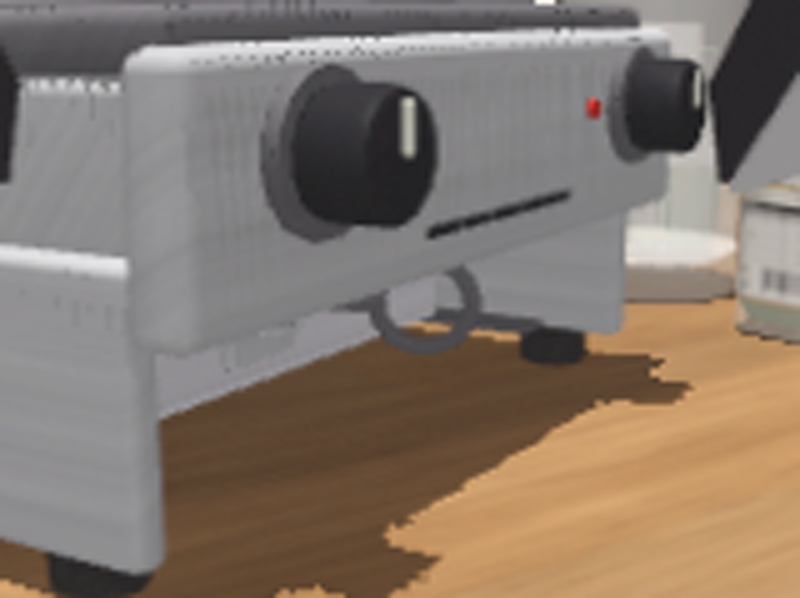

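```bash
python3 - <<'E'
from h import *
im=cv2.imread("pics/a_side.png")[175:205,235:290]
cv2.imwrite("pics/b_z3.png",cv2.resize(im,None,fx=14,fy=14,interpolation=cv2.INTER_NEAREST))
t=np.linspace(0,2*np.pi,90)
for d,ph in((0,0),(.012,16),(.01,20),(.012,24),(.012,28),(.012,32),(.014,36),(.014,44)):
    phi=np.radians(ph)
    s=np.array([-np.cos(phi),-np.sin(phi),0]); c=np.array([.075-d,0,.04])+.038*s
    P=c+.0130*(np.cos(t)[:,None]*s+np.sin(t)[:,None]*np.array([0,0,1]))
    o=proj("side",np.array([Gr(q) for q in P])); i=o[:,1].argmax()
    print(d,ph,"x",o[:,0].min().round(1),o[:,0].max().round(1),"lowest",o[i].round(1), "zoom",((o[i]-[235,175]+.5)*14).round())
S=[[0,.125,.058],[0,-.125,.058],[0,0,.058],[-.02,.084,.095],[-.02,-.084,.095]]
print(((proj("side",np.array([Gr(s) for s in S])))).round(1).tolist())
E
```

```text
0 0 x 256.8 261.0 lowest [258.  192.1] zoom [330. 247.]
0.012 16 x 260.6 261.9 lowest [261.  194.6] zoom [372. 282.]
0.01 20 x 262.5 263.0 lowest [262.7 194.3] zoom [394. 278.]
0.012 24 x 263.4 263.7 lowest [263.6 194.7] zoom [408. 283.]
0.012 28 x 264.1 265.2 lowest [264.9 194.6] zoom [426. 282.]
0.012 32 x 264.8 266.7 lowest [266.2 194.6] zoom [444. 281.]
0.014 36 x 265.2 267.9 lowest [267.2 194.8] zoom [457. 284.]
0.014 44 x 266.6 270.8 lowest [269.6 194.4] zoom [492. 279.]
[[204.8, 177.9], [304.9, 194.3], [252.6, 185.7], [215.3, 168.8], [284.3, 179.5]]
```

View pics/b_z3.png

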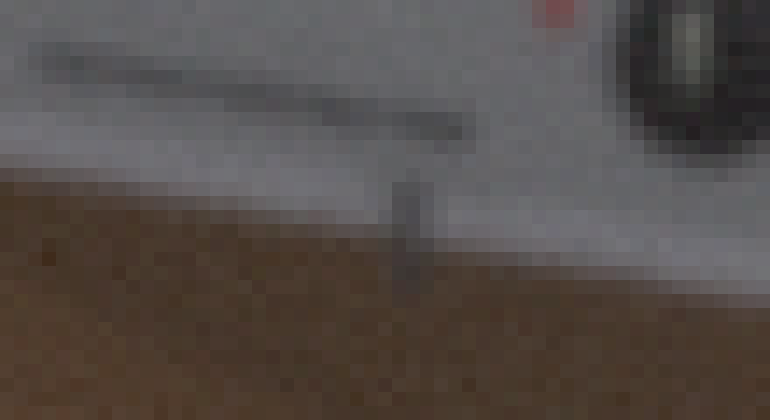

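```bash
cat >> h.py <<'E'
def unproj(c,uv,z,k=None):
    k=k or vision.get_calibration(c); uv=np.atleast_2d(uv).astype(float)
    d=np.c_[(uv[:,0]-k["cx"])/k["fx"],(uv[:,1]-k["cy"])/k["fy"],np.ones(len(uv))]
    if c=="wrist":
        rr=np.hypot(d[:,0],d[:,1]); d=np.c_[d[:,0]/rr*np.sin(rr),d[:,1]/rr*np.sin(rr),np.cos(rr)]
    d=R.from_quat(k["orientation"],scalar_first=True).apply(d)
    return k["position"]+d*((z-k["position"][2])/d[:,2])[:,None]
def hookrot(yaw,flip): # tool down; tool y = hook x if flip==1 else -hook x
    hx=np.array([np.cos(yaw),np.sin(yaw),0])*flip; z=np.array([0,0,-1.])
    return R.from_matrix(np.c_[np.cross(hx,z),hx,z]).as_quat(scalar_first=True)
E
python3 - <<'E'
from h import *
print("manual",unproj("top",[[132.1,237.9],[209,280.7],[171.5,260.5]],.018).round(4).tolist())
vision.snapshot("top")
m=models.regions_of("hook","top")
for q in m[:2]:
    v,u=np.nonzero(q["pixels"]); P=unproj("top",np.c_[u,v],.02)[:,:2]
    print(q["score"],len(u),P.mean(0),P[P[:,1].argmin()],P[P[:,1].argmax()])
    vec=cv2.fitLine(P.astype(np.float32),cv2.DIST_HUBER,0,.001,.001).ravel(); print("yaw",np.arctan2(vec[1],vec[0]))
for n in("hook","hook_tip","mat"):
    print(n,[(np.round(d["at"],4),d["score"]) for d in models.mark_of(n,"top")[:1]])
k=vision.get_calibration("wrist"); vision.snapshot("wrist")
for n in("hook","hook_tip"):
    print(n,[(np.round(d["at"],4),d["score"]) for d in models.mark_of(n,"wrist")[:1]])
# handle ends in wrist picture b: centre-line left (242,48), right (415,50)
print(unproj("wrist",[[244,47],[413,50],[281,35],[379,37]],[.02,.02,.031,.031],k))
# reach test
for fl in(1,-1):
  for nm,p,y in(("grasp",[.428,.409,.033],1.125),("pre",Gr([-.26,.12,.12]),GY),("in",Gr([-.135,0,.055]),GY),("out",Gr([-.23,0,.055]),GY)):
    j=inverse_kinematics(np.array(p),hookrot(y,fl)); print(fl,nm,None if j is None else np.round(j,2))
E
```

```text
manual [[0.495, 0.5504, 0.018], [0.4037, 0.3632, 0.018], [0.4462, 0.4533, 0.018]]
0.82 394 [0.43410511 0.42693374] [0.40298343 0.36292048] [0.5014141  0.55548972]
yaw 1.112355
hook [(array([0.4264, 0.408 , 0.022 ]), 0.57)]
hook_tip [(array([0.5249, 0.5412, 0.0161]), 0.8)]
mat [(array([4.546e-01, 4.622e-01, 4.000e-04]), 0.61)]
hook [(array([0.4242, 0.4073, 0.0217]), 0.95)]
hook_tip []
[[0.39987032 0.36830273 0.02      ]
 [0.44064987 0.45230737 0.02      ]
 [0.39055267 0.3944348  0.031     ]
 [0.41041307 0.43556722 0.031     ]]
1 grasp [ 0.65  0.47  1.74 -0.    0.93 -2.05]
1 pre [ 0.41  0.06  2.09 -0.    0.99 -1.67]
1 in [ 0.19  0.33  1.93 -0.    0.89 -1.89]
1 out [ 0.11  0.21  2.12 -0.    0.82 -1.96]
-1 grasp [ 0.65  0.47  1.74 -0.    0.93  1.09]
-1 pre [ 0.41  0.06  2.09 -0.    0.99  1.47]
-1 in [ 0.19  0.33  1.93 -0.    0.89  1.25]
-1 out [ 0.11  0.21  2.12 -0.    0.82  1.18]
```

```bash
cat >> h.py <<'E'
HO=np.array([.4255,.4077]); HY=1.117; FL=-1
E
python3 - <<'E'
from h import *
q=hookrot(HY,FL)
r.move_to(np.r_[HO,.12],q)
gripper_to(.06)
g=r.move_l(np.r_[HO,.033],vel=.1,guard=8); print("guard",g,telemetry.current_ee_pos().round(4))
print(telemetry.current_wrist_force().round(2))
gripper_to(.0,f_grip=40); print("open",telemetry.current_opening(),telemetry.current_wrist_force().round(2))
r.move_l(np.r_[HO,.13],vel=.12); r.hold(.2)
print("open",telemetry.current_opening(),telemetry.current_wrist_force().round(2),telemetry.current_ee_pos().round(4),telemetry.current_t())
for c in("wrist","side"):
    cv2.imwrite(f"pics/c_{c}.png",vision.snapshot(c)[:,:,::-1])
print([(np.round(d["at"],4),d["score"]) for d in models.mark_of("hook_tip","wrist")[:2]])
print([(np.round(d["at"],4),d["score"]) for d in models.mark_of("hook_tip","side")[:2]])
E
```

```text
guard False [0.426  0.4081 0.0335]
[-0.1  -0.38  0.93]
open 0.01979589535387233 [-0.84  0.49  1.57]
open 0.019766482136573612 [-0.22  0.74 -1.33] [0.4251 0.4074 0.1291] 8.1333
[]
[(array([0.5237, 0.5381, 0.1181]), 0.72)]
```

View pics/c_wrist.png

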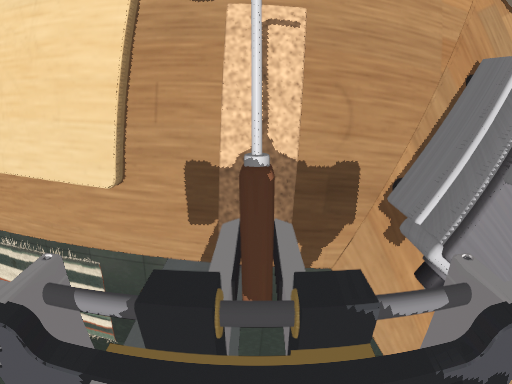

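View pics/c_side.png

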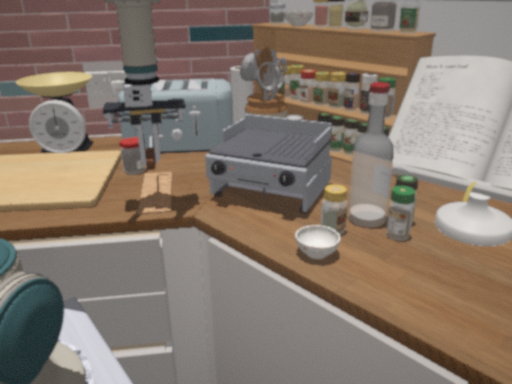

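```bash
cat >> h.py <<'E'
# hook pose helper: griddle-frame tip position (x,y,z axis) with relative yaw -> TCP pose
HX=0.0  # hook origin offset along hook x from TCP
def tcp_for_tip(tip,psi=0.):
    yaw=GY+psi
    o=np.array(tip,float)-R.from_euler('z',psi).apply([.163+HX,-.030,0])
    w=Gr(o); w[2]=tip[2]+.015
    return w,hookrot(yaw,FL)
def tipnow():
    p=telemetry.current_ee_pos(); T=R.from_quat(telemetry.current_tool_rot(),scalar_first=True)
    hx=T.apply([0,-1,0]); hy=np.cross([0,0,1],hx)
    t=p+hx*(.163+HX)-.03*hy; t[2]-=.015
    return Gi(t)
def fg(): # force in griddle frame
    return R.from_euler('z',-GY).apply(telemetry.current_wrist_force())
E
python3 - <<'E'
from h import *
k=vision.get_calibration("wrist"); p=telemetry.current_ee_pos()
P=unproj("wrist",[[257,160]],p[2]-.015+.004)
T=R.from_quat(telemetry.current_tool_rot(),scalar_first=True)
print(T.inv().apply(P-p), tipnow())
w,q=tcp_for_tip([-.10,.09,.10]); 
r.move_l(w,rot=q,vel=.2)
print(tipnow().round(4),telemetry.current_t())
w,q=tcp_for_tip([-.04,.012,.04]); r.move_to(w,q)
r.hold(.2)
print(tipnow().round(4),fg().round(2),telemetry.current_t())
for c in("wrist","side","top"):
    cv2.imwrite(f"pics/d_{c}.png",vision.snapshot(c)[:,:,::-1])
    print(c,[(Gi(d["at"]).round(4),d["score"]) for d in models.mark_of("hook_tip",c)[:2]])
E
python3 - <<'E'
import cv2
a=cv2.imread("pics/d_side.png")[130:240,150:320]; b=cv2.imread("pics/d_top.png")[130:300,200:360]
cv2.imwrite("pics/d_z.png",cv2.resize(a,None,fx=4.5,fy=4.5,interpolation=cv2.INTER_CUBIC))
E
```

```text
[[-0.00029241 -0.05070594  0.01097449]] [0.09736356 0.30666068 0.11458686]
[-0.0986  0.0902  0.1006] 9.6917
[-0.0402  0.0131  0.0407] [-0.11  0.75 -1.42] 10.425
wrist []
side [(array([-0.041 ,  0.0103,  0.044 ]), 0.62)]
top [(array([-0.0401,  0.0155,  0.0379]), 0.65)]
```

View pics/d_z.png

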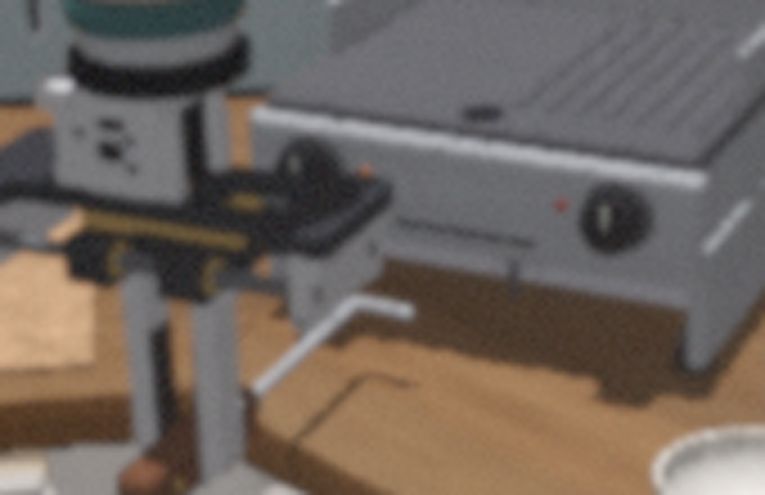

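View pics/d_wrist.png

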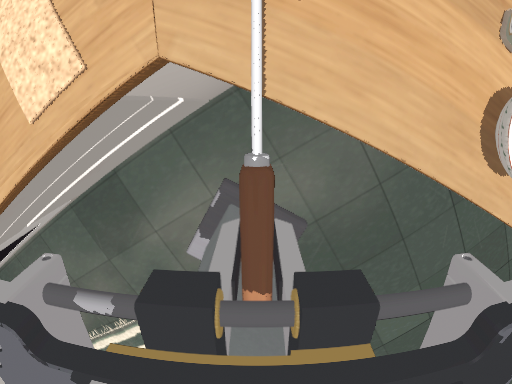

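```bash
python3 - <<'E'
from h import *
w,q=tcp_for_tip([.029,.012,.04]); g=r.move_l(w,rot=q,vel=.06,guard=4); print(g,tipnow().round(4),fg().round(2))
if not g:
    r.hold(.2); print(fg().round(2))
    w,q=tcp_for_tip([.029,-.040,.04]); g=r.move_l(w,rot=q,vel=.03,guard=4); r.hold(.1); print(g,tipnow().round(4),fg().round(2))
print(telemetry.current_t())
cv2.imwrite("pics/e_side.png",vision.snapshot("side")[:,:,::-1])
a=cv2.imread("pics/e_side.png")[150:220,200:310]
cv2.imwrite("pics/e_z.png",cv2.resize(a,None,fx=7,fy=7,interpolation=cv2.INTER_CUBIC))
E
```

```text
False [0.0284 0.0121 0.0398] [ 0.25 -0.26 -1.28]
[ 0.92  0.09 -2.7 ]
False [ 0.029  -0.0399  0.04  ] [-0.04 -0.39 -1.62]
14.2083
```

View pics/e_z.png

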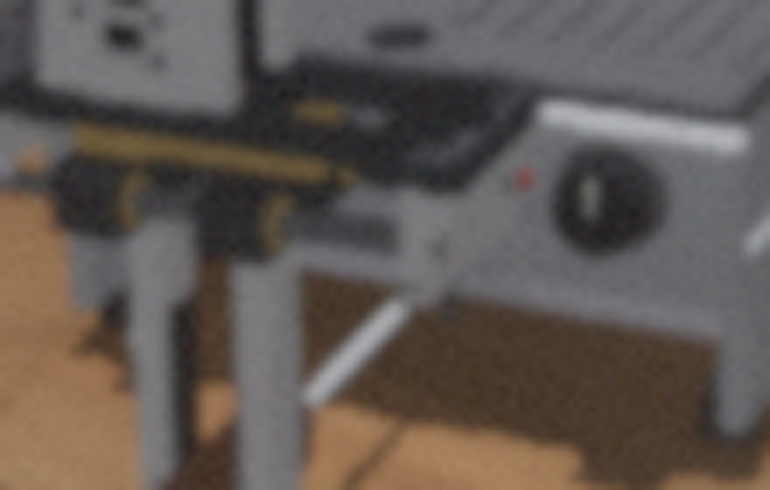

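```bash
python3 - <<'E'
from h import *
w,q=tcp_for_tip([.010,-.040,.04]); g=r.move_l(w,rot=q,vel=.012,guard=3.5); print(g,tipnow().round(4),fg().round(2)); r.hold(.2); print(fg().round(2),tipnow().round(4),telemetry.current_t())
E
```

```text
True [ 0.0204 -0.0403  0.0405] [ 2.72  1.07 -1.86]
[ 1.81 -0.66 -0.65] [ 0.0204 -0.0402  0.0401] 15.3667
```

```bash
python3 - <<'E'
from h import *
w,q=tcp_for_tip([-.01,-.040,.04]); g=r.move_l(w,rot=q,vel=.02,guard=9); print(g,tipnow().round(4),fg().round(2),telemetry.current_t())
if not g:
    w,q=tcp_for_tip([-.060,-.040,.04]); g=r.move_l(w,rot=q,vel=.02,guard=9); print(g,tipnow().round(4),fg().round(2),telemetry.current_t())
for c in("side","top"):cv2.imwrite(f"pics/f_{c}.png",vision.snapshot(c)[:,:,::-1])
a=cv2.imread("pics/f_side.png")[140:250,180:320]
cv2.imwrite("pics/f_z.png",cv2.resize(a,None,fx=5.5,fy=5.5,interpolation=cv2.INTER_CUBIC))
E
```

```text
False [-0.0086 -0.0402  0.0407] [ 5.6  -0.07 -2.04] 17.0
False [-0.0588 -0.0399  0.0406] [ 4.08  0.15 -2.25] 19.65
```

View pics/f_z.png

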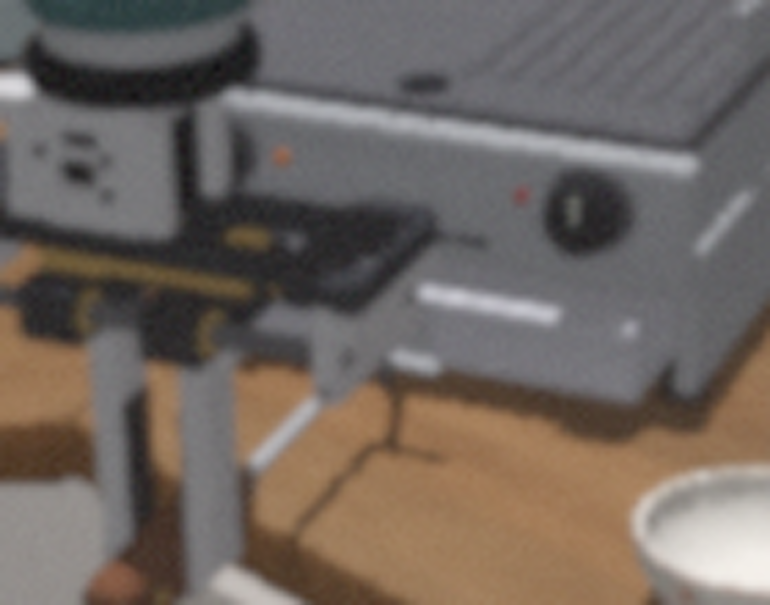

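```bash
python3 - <<'E'
from h import *
w,q=tcp_for_tip([-.080,-.040,.04]); g=r.move_l(w,rot=q,vel=.01,guard=6); print(g,tipnow().round(4),fg().round(2),telemetry.current_t())
r.hold(.2); print(fg().round(2),tipnow().round(4))
E
```

```text
True [-0.0694 -0.0409  0.0423] [ 1.93  0.06 -1.14] 21.075
[ 0.76 -0.57 -1.56] [-0.0694 -0.041   0.0421]
```

```bash
python3 - <<'E'
from h import *
w,q=tcp_for_tip([-.078,-.041,.041]); 
g=r.move_l(w,rot=q,vel=.006,guard=8); print(g,tipnow().round(4),fg().round(2),telemetry.current_t())
r.hold(.1); print(fg().round(2),tipnow().round(4))
for c in("side","top"):cv2.imwrite(f"pics/g_{c}.png",vision.snapshot(c)[:,:,::-1])
a=cv2.imread("pics/g_side.png")[140:250,180:320]
cv2.imwrite("pics/g_z.png",cv2.resize(a,None,fx=5.5,fy=5.5,interpolation=cv2.INTER_CUBIC))
a=cv2.imread("pics/g_top.png")[150:300,190:370]
cv2.imwrite("pics/g_zt.png",cv2.resize(a,None,fx=4,fy=4,interpolation=cv2.INTER_CUBIC))
E
```

```text
True [-0.0694 -0.0421  0.0436] [ 3.54  0.33 -2.46] 22.125
[ 2.55 -0.27 -2.04] [-0.0693 -0.0421  0.0435]
```

View pics/g_z.png

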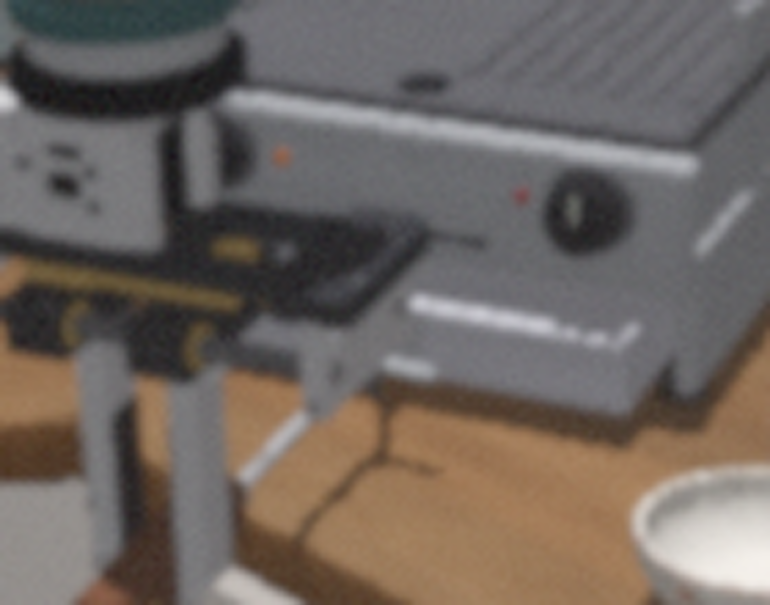

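View pics/g_zt.png

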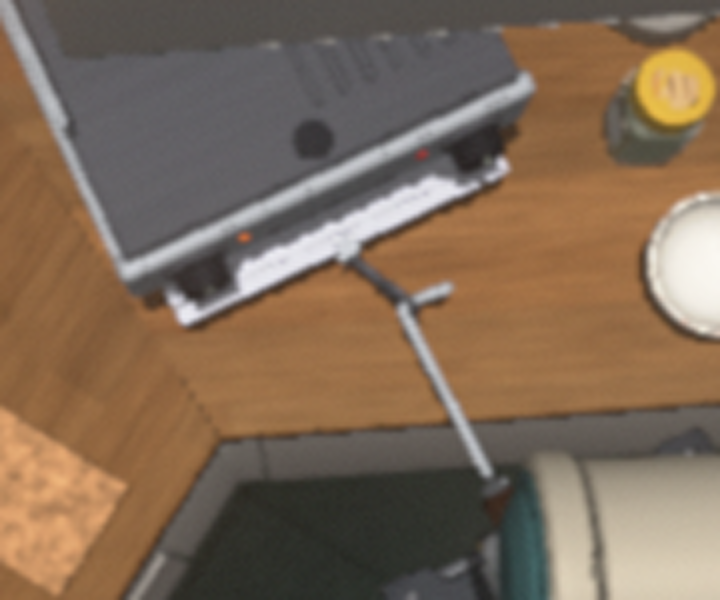

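```bash
python3 - <<'E'
from h import *
w,q=tcp_for_tip([-.0625,-.040,.041]); g=r.move_l(w,rot=q,vel=.015,guard=6); print(g,tipnow().round(4),fg().round(2))
r.hold(.2); print(fg().round(2),tipnow().round(4))
w,q=tcp_for_tip([-.0625,.015,.041]); g=r.move_l(w,rot=q,vel=.03,guard=3.5); print(g,tipnow().round(4),fg().round(2),telemetry.current_t())
for c in("side","top"):cv2.imwrite(f"pics/h_{c}.png",vision.snapshot(c)[:,:,::-1])
a=cv2.imread("pics/h_top.png")[150:300,190:370]
cv2.imwrite("pics/h_zt.png",cv2.resize(a,None,fx=4,fy=4,interpolation=cv2.INTER_CUBIC))
E
```

```text
False [-0.0627 -0.0399  0.0408] [ 0.17  0.   -2.56]
[-0.46 -0.21 -2.  ] [-0.0627 -0.04    0.0409]
False [-0.0625  0.0149  0.041 ] [-0.34  0.27 -1.72] 25.1083
```

View pics/h_zt.png

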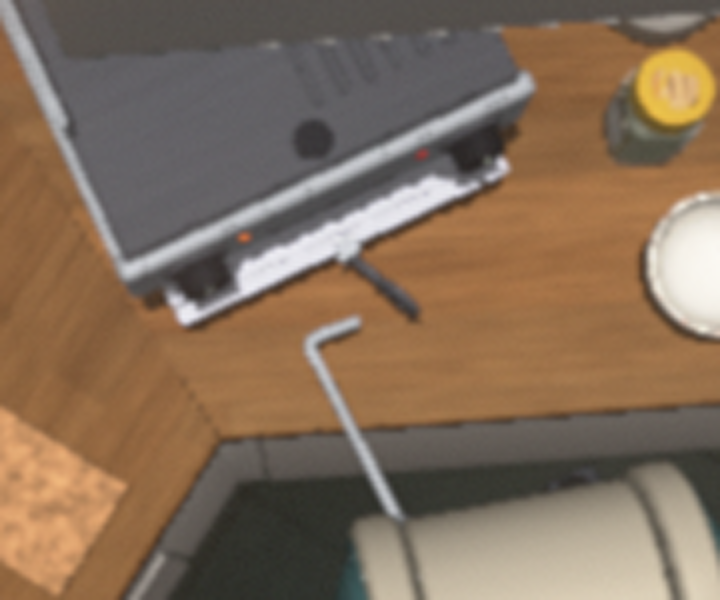

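```bash
python3 - <<'E'
from h import *
for d in(.09,.095,.1,.105):
    print(d,((proj("top",[Gr([.075-d,0,.05]),Gr([.075-d-.0535*np.cos(.42),-.0535*np.sin(.42),.045])])-[190,150]+.5)*4).round().tolist(), ((proj("top",[Gr([.079-d,.105,.048]),Gr([.079-d,-.105,.048])])-[190,150]+.5)*4).round().tolist())
w,q=tcp_for_tip([-.12,.06,.07]); r.move_l(w,rot=q,vel=.12)
w,q=tcp_for_tip([-.12,.09,.12]); r.move_l(w,rot=q,vel=.15)
q=hookrot(HY,FL); r.move_l(np.r_[HO,.13],rot=q,vel=.2); r.hold(.2)
print(telemetry.current_ee_pos().round(4),telemetry.current_opening(),telemetry.current_t())
for c in("wrist","side"):cv2.imwrite(f"pics/i_{c}.png",vision.snapshot(c)[:,:,::-1])
print([(np.round(d["at"],4),d["score"]) for d in models.mark_of("hook_tip","side")[:2]])
E
```

```text
0.09 [[342.0, 233.0], [414.0, 292.0]] [[175.0, 308.0], [499.0, 148.0]]
0.095 [[346.0, 240.0], [418.0, 300.0]] [[179.0, 316.0], [503.0, 156.0]]
0.1 [[350.0, 248.0], [422.0, 308.0]] [[183.0, 324.0], [507.0, 163.0]]
0.105 [[354.0, 256.0], [426.0, 315.0]] [[187.0, 331.0], [511.0, 171.0]]
[0.4252 0.4072 0.1303] 0.019622790133877133 28.2
[(array([0.524 , 0.5373, 0.1181]), 0.73)]
```

View pics/i_wrist.png

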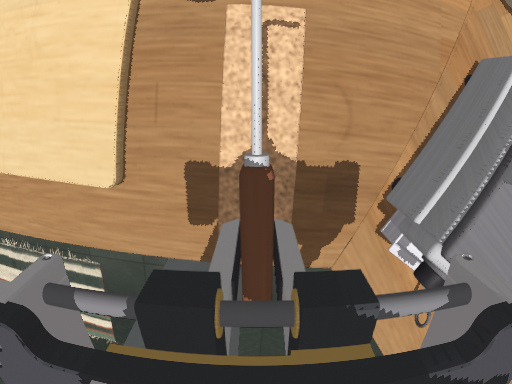

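Tray matches 0.100. The hook sits in the grip as before; lay it down at the same spot.

```bash
python3 - <<'E'
from h import *
r.move_l(np.r_[HO,.045],vel=.12); r.hold(.2)
g=r.move_l(np.r_[HO,.0325],vel=.02,guard=4); print(g,telemetry.current_ee_pos().round(4),telemetry.current_wrist_force().round(2))
gripper_to(.045); r.hold(.2)
r.move_l(np.r_[HO,.16],vel=.12)
r.move_to(np.array([.30,.45,.25]),hookrot(HY,FL)); r.hold(.3)
print(telemetry.current_t())
for c in("wrist","side","top"):
    cv2.imwrite(f"pics/j_{c}.png",vision.snapshot(c)[:,:,::-1])
    for n in("hook","hook_tip","oil_bottle","spice_jar","sauce_bowl"): print(c,n,[(np.round(d["at"],3),round(d["score"],2)) for d in models.mark_of(n,c)[:1]])
a=cv2.imread("pics/j_side.png")[120:240,120:320]; b=cv2.imread("pics/j_top.png")[130:310,90:330]
cv2.imwrite("pics/j_z.png",cv2.resize(a,(800,480),interpolation=cv2.INTER_CUBIC)); cv2.imwrite("pics/j_zt.png",cv2.resize(b,(780,585),interpolation=cv2.INTER_CUBIC))
E
```

```text
True [0.4253 0.4075 0.0331] [ 0.85 -0.35  3.05]
32.975
wrist hook [(array([0.425, 0.404, 0.02 ]), 0.85)]
wrist hook_tip [(array([0.527, 0.538, 0.017]), 0.94)]
wrist oil_bottle []
wrist spice_jar [(array([ 0.65 ,  0.038, -0.004]), 0.72)]
wrist sauce_bowl []
side hook []
side hook_tip [(array([0.524, 0.539, 0.023]), 0.81)]
side oil_bottle [(array([0.752, 0.029, 0.001]), 0.63)]
side spice_jar [(array([ 0.652,  0.035, -0.   ]), 0.92)]
side sauce_bowl [(array([ 0.568, -0.003, -0.002]), 0.81)]
top hook [(array([0.426, 0.402, 0.018]), 0.83)]
top hook_tip [(array([0.522, 0.541, 0.017]), 0.8)]
top oil_bottle [(array([ 0.755,  0.025, -0.001]), 0.51)]
top spice_jar [(array([0.656, 0.036, 0.   ]), 0.85)]
top sauce_bowl [(array([ 0.568, -0.003,  0.003]), 0.75)]
```

View pics/j_z.png

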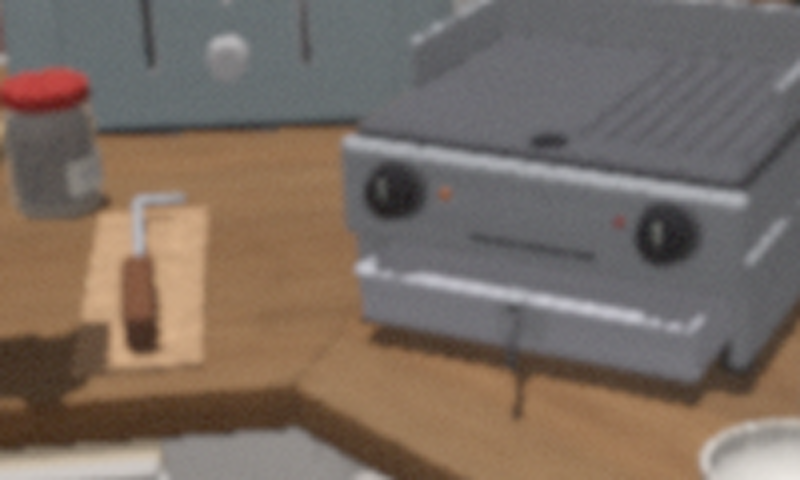

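View pics/j_zt.png

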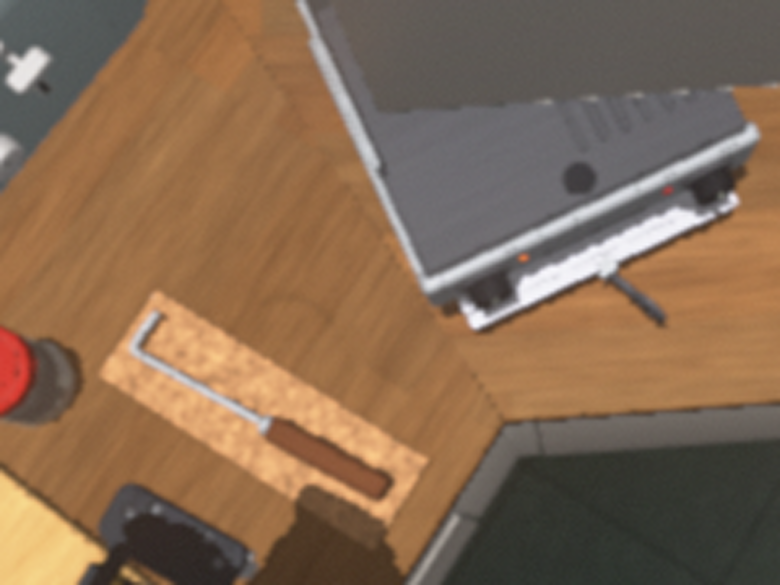

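The hook lies flat on the mat, from (135,345) to (385,488) in the top view. The tray is out along (475,325)–(735,205), and the robot is touching nothing.

```bash
python3 - <<'E'
from h import *
r.hold(.3); r.sign_off(); print(telemetry.current_t())
E
```

```text
the job is handed in; nothing more can be done
the job is handed in; nothing more can be done
```

The drip tray is drawn out to its front stop and the hook is lying flat back on the mat where it came from. I handed the job in at about 33 s of the 72 s allowed.

**Finding and catching the eye:** The side and wrist pictures put the eye about 24° askew to the right, with the tray already about 12 mm out. The hook went through the ring without touching. By feel, it engaged within about 2 mm of where I expected.

**Pulling and unhooking:** Force readings while drawing were about 4–6 N. At the end it stopped twice at the same place, with the guards set for changes of 6 and 8 N, so the peak was roughly 10 N. The hook then came out without contact.

**Last checks:**
- **Tray:** the overhead picture fits the tray at about 0.100 m, good to a few mm.
- **Hook:** the networks put its tip within about 4 mm of where it started. They put its origin within about 6 mm, which is near their own accuracy.
- **Bottle, jar and bowl:** they are where they were, to within the networks' accuracy.
- **Misses:** the networks missed a few things in single views, such as the hook in the final side picture. Other views covered each of these. No check disagreed.

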